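Couple the lamp head to its ball stand and latch it

ROBOT

A 6-joint arm with a two-finger parallel gripper is mounted at the origin on a cart in front of the work surface, level with it; the furniture and walls round the work are solid. World frame = base frame: x ahead of the robot, y to its left, z up, the work surface at z = 0. Lengths are in m, angles in rad, forces in N, time in s.
With the tool pointing down it reaches from about 0.15 to 0.775 m from the base axis. Payload 6.1 kg.
Tool frame: the origin (TCP) lies midway between the tips of the shut fingers; the grasp point (between the pads) lies 19 mm behind it (ctrl.pinch_z is the distance from the TCP to the grasp point, in m); z points along the fingers, y is the line along which they close (so a half turn about z gives the same grasp; the last joint's range is limited). The gripper opens to 85 mm and grips with 20 to 120 N. Pads are 22 mm wide; open, the fingers measure 114 mm over their backs; the gripper's body (76 mm by 85 mm) begins 54 mm behind the grasp point. The pads swing forward as they close: fully open they stand 13 mm farther back than shut.
Start: joints at [-1.186, 0.126, -0.04, 1.405, 0, 1.571], TCP at [0.197, -0.487, 0.231] pointing down, gripper open.
Joint ranges: [-2.72, 2.72], [-0.95, 1.95], [-1.27, 1.35], [-1.78, 2.02], [-1.46, 1.47], [-3.14, 3.14]. Speed limits (rad/s): [2.39, 2.39, 3.01, 3.14, 3.14, 3.14].

INTERFACE

Orientations are given as a unit quaternion [w, x, y, z].
In Python, from plant import ctrl gives the robot as it stands.
- The arm moves only by the tool carry_out, never from a script. Its arguments are lists of equal length, an entry for each row: "delta_pos": the shift along the tool's x, y, z in units of 300 mm (1.0 is 300 mm), a list of three; "twist": the turn, a rotation vector about the tool's x, y, z in units of pi/4 rad (1.0 is pi/4 rad), a list of three; "hand": the closure in counts, from 0 (fully open) to 255 (shut). A call has 1 to 20 rows; each row is the pose to reach, as a shift and turn from the pose commanded when the call began, along the tool's axes at that moment; what a row does not reach only later rows make up. A row lasts 1/10 s, in which the tool goes at most 50 mm and 8.59 degrees, less where a joint would pass 70% of its speed; a pose out of reach is approached as far as the arm can. A call with a number of a shift or a turn outside -1 to 1 is refused whole. A call with a gripper value outside its range is refused whole. The fingers move at their own pace and stop on an object; "newtons" is the grip in N (left out, the last holds). Time passes only in rows, so rows that repeat a pose let the fingers close. It gives the time, the measured TCP pose, the force, the opening and the grip force at its end, in the units of the state.
- ctrl.get_state(): the state, without advancing time (a new reading comes with each control period).
- ctrl.snapshot(name): name is "side" or "top" or "wrist"; returns a dict with "pixels" (384x512x3 uint8, red, green, blue), "range_z" (384x512 float32, m along the optical axis (not along the pixel's ray), 0 where there is no reading), "mtx" (3x3 intrinsics, pixels), "rvec" (rotation vector, rad) and "tvec" (3), from world to camera coordinates, as OpenCV has them. Camera axes: x right, y down, z forward; pixel columns grow to the right and rows downward; lengths in m; the calibration is good to about 2 mm. A picture is of the moment at which its call begins.
- ctrl.job_done(): hands the job in; it is judged then, once.
The state is a dict: "clock": time; "q": joint angles; "joint_vel": joint speeds; "joint_torque": joint torques, N m; "tool_pos": TCP position; "tcp_rot": TCP orientation; "contact_force": force on the tool from outside, world axes, zero at the start; "torque": the same for the moment, N m; "width": finger opening in m; "gripper_force": force on a finger pad.
Only numpy, scipy, OpenCV 4.12 (cv2) and the standard library are available. Lean on these libraries where they do the work, as an engineer would, in place of code of your own. Each camera call takes 0.05 s, during which the arm holds its last target. There are 200 camera calls.

TASK

Pick up the blue work-lamp head, lower its socket gently onto the steel ball of the grey stand until the socket's rim sits flush on the round seat under the ball, and let go. Then press the red latch lever all the way down so the lamp is locked on. Do not force it: at most about 12 N between lamp and stand while the socket is going on, and 25 N once it is seated; do not let go of the lamp before it is seated, and leave the mug, spool, screwdriver and fan where they are.

Things in the scene. Friction and masses are not known exactly. Their poses are not given: they have to be found in the camera images.
- lamp: Loose lamp head, 0.34 to 0.5 kg: blue octagonal coupler 54 mm across flats, 38 mm high, standing on its open underside. Origin: centre of the underside rim, z up. A small black lamp (42 mm across, 10 to 39 mm above the underside) sticks out on an arm to -x, to 85 mm from the origin; the latch lever is on top, its claw hangs out at +x to 41 mm. Seated, the lamp has 1 to 2.5 mm side play.
- lamp_grip (a point): Centre of the coupler, 28 mm above the underside, where to grasp it: across the two upright flats at +y and -y of the lamp (each 22 mm wide, 38 mm high, 54 mm apart). The raised lever above it reaches up to 75 mm above the underside, within 10 mm of the middle plane y = 0.
- socket (a point): Top end of the funnel, on the coupler's axis, 15 mm above the underside. Octagonal funnel below: 44 mm wide at the rim, 26.4 mm here, faces 30 deg from vertical; straight bore above, to a ceiling 32 mm above the rim. Slotted at +x for the claw. An off-centre ball pushes the lamp sideways, toward the ball's axis: giving way to the side force centres it.
- lever (a joint): Latch lever, rad: 0 = raised 34 deg (so it must be while the socket goes onto the ball), 0.6 = pressed flat on its stop. Stiff (0.15 N m friction, about 5 N to move at the pad), stays where left. Pressed, its claw lies under the ball; if the socket is not seated the claw meets the ball and the lever cannot close.
- lever_pad (a point): Centre of the top of the red thumb pad (32 x 18 mm) on the lever. Hinge axis: along lamp y, 18 mm to -x of the lamp origin, 40 mm above the underside. Raised, the pad centre is 1 mm to +x of the origin and 65 mm up; flat, 12 mm to +x and 49.5 mm up. Press it straight down with closed fingers at 12 mm to +x of the origin; beyond 27 mm would tip the lamp.
- stand: Fixed grey stand, round foot 104 mm across; origin: centre of the foot's underside, z up. Its column carries a cross slide locked 5 to 8.5 mm off centre, in any direction. This offset, and so where the ball is, cannot be told from the stand's pose: it must be seen or felt. Seated and let go, the lamp's origin is 48.5 to 49.5 mm above this origin, as much off centre as the ball.
- stand_top (a point): Top of the stand's column on its axis, 38 mm above the foot's underside, under the cross slide. The slide carries a steel seat (60 mm across, top face 12 mm above this point) with a 24 mm steel ball on a neck (centre 29, top 41 mm above this point), both 5 to 8.5 mm off this axis. Seat and ball are sprung: they sink together 0.25 mm per newton, to a hard stop at 6 mm.
- mug: Orange mug, 81 x 113 x 101 mm, bystander; origin centre of underside.
- spool: Solder spool with blue flanges, 56 mm across, 39 mm high, bystander; origin centre of underside.
- driver: Red-handled screwdriver lying flat, 11 x 145 mm, bystander; origin at its middle, underside.
- fan: Black case fan lying flat, 80 x 80 x 25 mm, bystander; origin centre of underside.
- laptop_top (a point): Middle of the top edge of an open laptop that stands fixed between lamp and stand, 0.24 m high (x from 0.33 to 0.45 m, and a 10 mm thick base back to x = 0.60 m; 0.37 m wide in y). Carry the lamp over it or behind it, and mind it with the gripper.
There are look-alikes about, which are no part of the job. What is shaped like the stand but purple is not meant.

How it is judged:
By the outcome, as a careful person would: the job done as asked, in the order asked, and still so for the second after the job is handed in, with the robot touching nothing.
It also fails if it takes over 72 s, if anything falls off the work surface, if the arm or the gripper's body presses on something with over 40 N, if the wrist force passes 120 N, or if a joint passes its speed limit or range.

## Working session

There is one attempt and no reset: what is moved stays moved. The work goes in short steps, Python scripts to look and compute and a tool call to move; the robot and the scene stay as the last step left them, time stands still between calls to the robot, and variables do not carry over. Pictures are saved under pics/ and viewed, at most 10 in all, crops included, and the job is handed in when it is done.

Besides the shell and the picture viewer there is one more tool, called as name(argument=value, ...), one argument or row to a line, values as JSON. carry_out: Moves the arm, as the interface text tells. Shifts and turns lie within -1 to 1; 1 stands for 300 mm of shift or pi/4 rad of turn. Its arguments: {"type":"object","properties":{"delta_pos":{"type":"array","items":{"type":"array","items":{"type":"number","minimum":-1,"maximum":1}}},"twist":{"type":"array","items":{"type":"array","items":{"type":"number","minimum":-1,"maximum":1}}},"hand":{"type":"array","items":{"type":"number"}},"newtons":{"type":"number"}},"required":["delta_pos","twist","hand"]}

```bash
mkdir -p pics; ls; cat > h.py <<'E'
import numpy as np, cv2
from plant import ctrl
from scipy.spatial.transform import Rotation as R
def snap(n):
    s=ctrl.snapshot(n); s['R']=cv2.Rodrigues(np.array(s['rvec'],float))[0]; s['t']=np.array(s['tvec'],float).ravel(); return s
def save(s,f,crop=None,z=1):
    im=s['pixels'][:,:,::-1]
    if crop: im=im[crop[1]:crop[3],crop[0]:crop[2]]
    cv2.imwrite('pics/'+f,cv2.resize(im,None,fx=z,fy=z,interpolation=cv2.INTER_CUBIC))
def ray(s,u,v):
    K=np.array(s['mtx']); d=s['R'].T@np.array([(u-K[0,2])/K[0,0],(v-K[1,2])/K[1,1],1]); return -s['R'].T@s['t'],d
def onz(s,u,v,z):
    c,d=ray(s,u,v); return c+d*(z-c[2])/d[2]
def cloud(s):
    K=np.array(s['mtx']);Z=s['range_z'];v,u=np.mgrid[:384,:512]
    P=np.stack([(u-K[0,2])/K[0,0]*Z,(v-K[1,2])/K[1,1]*Z,Z],-1)
    return (P-s['t'])@s['R']   # world
def proj(s,p):
    q=np.array(s['mtx'])@(s['R']@np.array(p)+s['t']); return q[:2]/q[2]
E
python3 - <<'E'
from h import *
a=snap('top');b=snap('side')
save(a,'top1.png');save(b,'side1.png')
for s in(a,b): print(-s['R'].T@s['t'],s['mtx'])
print(ctrl.get_state(),ctrl.pinch_z)
E
```

```text
pics
[ 0.31839792 -0.0609946   1.3266263 ] [[374.49736014   0.         250.55157585]
 [  0.         374.49736014 195.24434814]
 [  0.           0.           1.        ]]
[ 0.24899653 -1.06421052  1.06730307] [[417.94394116   0.         257.34486941]
 [  0.         417.94394116 192.25477737]
 [  0.           0.           1.        ]]
{'clock': 0.1, 'q': array([-1.18597928e+00,  1.26352909e-01, -4.04613771e-02,  1.40538180e+00,
        3.20144159e-06,  1.57077400e+00]), 'joint_vel': array([-1.73018958e-05, -1.33889078e-03,  2.40921328e-03, -2.06205166e-03,
       -1.31154274e-03,  7.72634301e-04]), 'joint_torque': array([ 1.14085331e-03, -4.36904025e+01,  3.53606200e+01,  1.36098787e-02,
       -2.31677768e-05, -1.53923236e-05]), 'tool_pos': array([ 0.19695352, -0.48629162,  0.23060978]), 'tcp_rot': array([-6.87274400e-04,  9.81544142e-01,  1.91234431e-01, -1.32255068e-04]), 'contact_force': array([-0.00388163,  0.17424009,  0.11778029]), 'torque': array([ 0.00190706, -0.00347629, -0.00566596]), 'gripper_force': 0.0, 'width': 0.08567284632873813} 0.0187
```

View pics/top1.png

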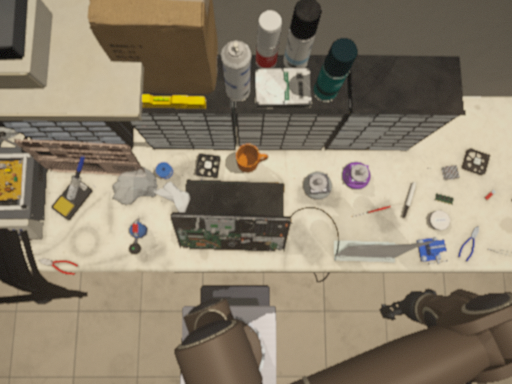

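View pics/side1.png

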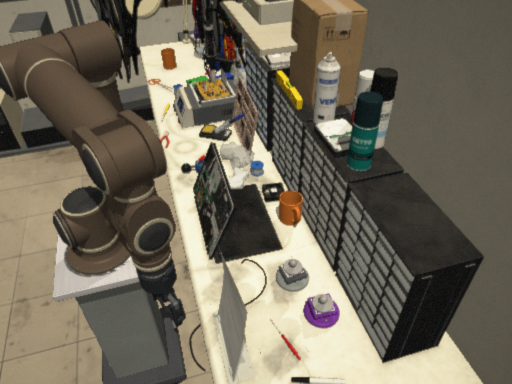

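Top view: the lamp, with red lever, blue coupler and black lamp head, is at (138,230). The grey stand is at (317,184). Look-alikes are the purple stand at (357,175), the blue-flanged spool at (164,170), and blue objects at (432,248) and (80,165). In the side view the lamp is at (200,165), the grey stand at (292,273) and the purple one at (322,309). I choose the lamp at (138,230) and the grey stand at (317,184), and check both in one close crop.

```bash
python3 - <<'E'
from h import *
a=snap('top');b=snap('side')
def c(s,x,y,r): return cv2.resize(cv2.cvtColor(s['pixels'],cv2.COLOR_RGB2BGR)[y-r:y+r,x-r:x+r],(380,290*380//380),interpolation=cv2.INTER_CUBIC)
cv2.imwrite('pics/crop1.png',np.vstack([np.hstack([c(a,138,235,28),c(a,317,184,28)]),np.hstack([c(b,198,165,28),c(b,292,273,28)])]))
for n,s,bx in(('top',a,(110,205,165,265)),('side',b,(170,140,215,190))):
    hsv=cv2.cvtColor(s['pixels'],cv2.COLOR_RGB2HSV);P=cloud(s)
    H,S,V=[hsv[...,i].astype(int) for i in range(3)]
    box=np.zeros((384,512),bool);box[bx[1]:bx[3],bx[0]:bx[2]]=1
    for nm,m in(('blue',(H>100)&(H<130)&(S>120)),('red',((H<8)|(H>172))&(S>130)),('dark',(V<60))):
        m=m&box&(s['range_z']>0)
        v,u=np.nonzero(m);p=P[m]
        if len(p): print(n,nm,len(p),'px',u.mean(),v.mean(),'med',np.median(p,0).round(4),'lo',np.percentile(p,5,0).round(3),'hi',np.percentile(p,95,0).round(3))
P=cloud(a);Z=P[...,2]
sub=Z[160:210,293:341];print((sub[::3,::3]*1000).astype(int))
for lo,hi in((.002,.02),(.03,.043),(.045,.056),(.06,.09)):
    m=np.zeros((384,512),bool);m[160:210,293:341]=1;m&=(Z>lo)&(Z<hi)
    if m.sum(): print(lo,m.sum(),P[m].mean(0).round(4),P[m].min(0).round(3),P[m].max(0).round(3))
E
```

```text
top red 38 px 134.92105263157896 227.68421052631578 med [0.4104 0.3134 0.0663] lo [0.401 0.306 0.058] hi [0.423 0.32  0.073]
side blue 35 px 198.4857142857143 166.0 med [0.3952 0.3033 0.0375] lo [0.386 0.293 0.021] hi [0.409 0.325 0.044]
side red 21 px 201.76190476190476 157.57142857142858 med [0.4144 0.3117 0.0674] lo [0.403 0.302 0.058] hi [0.425 0.324 0.076]
side dark 374 px 202.6764705882353 168.32620320855614 med [0.3937 0.1476 0.1409] lo [0.341 0.085 0.028] hi [0.433 0.313 0.213]
[[   0    1    0   -5   -1    3    2    0    2    3    0    0    0   -3
    -6    3]
 [  -1    0    0   -3    1    2    4   -2    0    0   -2    0    1    2
     0   -5]
 [  -3    4    0   -2   -3    5    2    0    1    4    0   -4    0   -3
    -4   -2]
 [  -3   -5   -1    3    0    3    3    1    1    2    2    2    5   -1
     1    1]
 [   0    2   -2   -1    0   -2    0   18    7   12   -3   -3    0   -2
    -1    0]
 [  -6   -6    0    0    0   11   41   53   48   48   40   39   -2   -1
     0   -2]
 [   3    3   -1   -2    9    7   51   50   51   51   50   39   12   -1
    -5    0]
 [   0   -2   
[... 461 characters left out ...]
8   16   14    4    4
     0    3]
 [   0    1    3    0    2   -1   -1    5   11   10    4   -3    0    0
    -2    2]
 [   1    5   -4   -1    2    2    0    4   -1   -2    0    1   -1    0
    -2   -3]
 [  -3    1    0   -3    1   -3    0    0    0   -2   -1    5    9    3
    -1   -3]
 [   3    0   -2 1326   18   16   18   19   20    3   -1    0   -2    0
     0   -2]]
0.002 750 [ 0.5637 -0.3082  0.0075] [ 0.482 -0.401  0.002] [ 0.664 -0.226  0.02 ]
0.03 129 [ 0.5629 -0.3216  0.0383] [ 0.532 -0.351  0.031] [ 0.604 -0.278  0.043]
0.045 190 [ 0.569  -0.3071  0.05  ] [ 0.541 -0.338  0.045] [ 0.6   -0.278  0.056]
0.06 38 [ 0.5703 -0.3069  0.0749] [ 0.561 -0.318  0.061] [ 0.582 -0.298  0.083]
```

View pics/crop1.png

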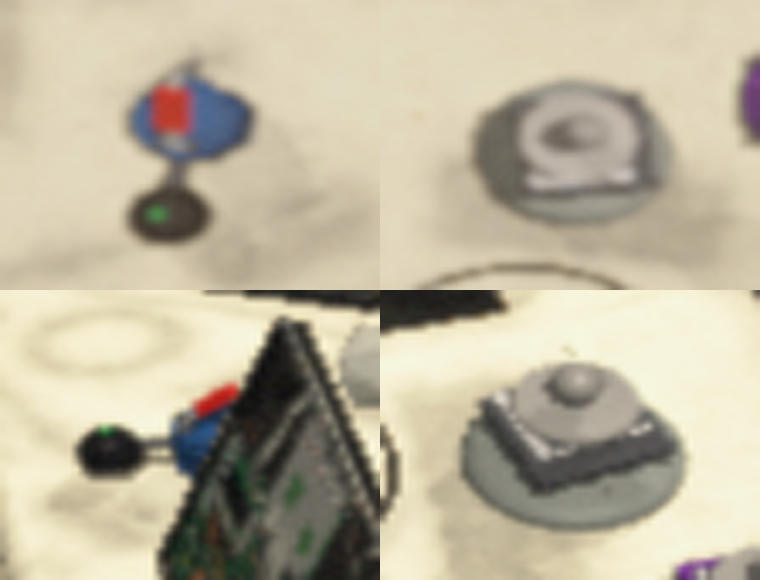

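The crops confirm both choices: blue octagonal coupler with red lever and black head, and a grey-footed stand with ball and offset slide. Next I measure the obstacles and plan the approach.

```bash
cat >> h.py <<'E'
def plan(p,yaw=None,st=None):
    """delta/twist from the present pose to TCP at p, tool down, tool x at yaw (world)"""
    st=st or ctrl.get_state(); q=st['tcp_rot']; A=R.from_quat(np.r_[q[1:],q[0]])
    d=A.inv().apply(np.array(p)-st['tool_pos'])/.3
    B=R.from_matrix(np.c_[[np.cos(yaw),np.sin(yaw),0],[np.sin(yaw),-np.cos(yaw),0],[0,0,-1]])
    return d.round(4),((A.inv()*B).as_rotvec()/(np.pi/4)).round(4)
def toolyaw(st):
    q=st['tcp_rot'];x=R.from_quat(np.r_[q[1:],q[0]]).as_matrix()[:,0];return np.arctan2(x[1],x[0])
E
python3 - <<'E'
from h import *
a=snap('top');w=snap('wrist')
P=cloud(a)
for n,b in(('panel',(330,235,425,265)),('laptop',(170,180,292,255)),('lampnbh',(110,205,165,265))):
    p=P[b[1]:b[3],b[0]:b[2]].reshape(-1,3)
    for lo in(.02,.1,.2): 
        k=p[p[:,2]>lo]
        if len(k):print(n,lo,np.percentile(k,2,0).round(3),np.percentile(k,98,0).round(3))
s=ctrl.get_state();q=s['tcp_rot'];A=R.from_quat(np.r_[q[1:],q[0]])
c=-w['R'].T@w['t'];print('wristcam in tool',A.inv().apply(c-s['tool_pos']),'axis',A.inv().apply(w['R'][2]),'right',A.inv().apply(w['R'][0]),w['mtx'][0][0])
print('lamp top',onz(a,137.7,229.8,.038),'head',onz(a,110+168/6.79,207+214/5.18,.035),'pad',onz(a,135,227.7,.065))
print(plan([.36,.307,.40],0.,s),plan([.3,-.2,.40],0.,s),toolyaw(s))
E
```

```text
panel 0.02 [ 0.318 -0.574  0.024] [ 0.357 -0.365  0.303]
panel 0.1 [ 0.318 -0.574  0.104] [ 0.357 -0.061  1.327]
panel 0.2 [ 0.318 -0.572  0.201] [ 0.357 -0.061  1.327]
laptop 0.02 [ 0.338 -0.185  0.024] [0.534 0.191 0.24 ]
laptop 0.1 [ 0.366 -0.186  0.104] [0.44  0.162 0.241]
laptop 0.2 [ 0.318 -0.186  0.201] [0.443 0.161 1.327]
lampnbh 0.02 [ 0.318 -0.061  0.023] [0.438 0.34  1.327]
lampnbh 0.1 [ 0.318 -0.061  1.327] [ 0.318 -0.061  1.327]
lampnbh 0.2 [ 0.318 -0.061  1.327] [ 0.318 -0.061  1.327]
wristcam in tool [ 0.08384388 -0.00097613 -0.14171797] axis [-3.28118915e-01  2.69629237e-04  9.44636388e-01] right [ 3.90079412e-04  9.99999913e-01 -1.49937883e-04] 285.13683465365585
lamp top [0.40608765 0.31153242 0.038     ] head [0.34337338 0.3193541  0.035     ] pad [0.41126501 0.31309994 0.065     ]
(array([ 1.4963, -2.248 , -0.5621]), array([-7.000e-04,  2.000e-04,  4.899e-01])) (array([ 0.6766, -0.7566, -0.5629]), array([-7.000e-04,  2.000e-04,  4.899e-01])) 0.3847660273596524
```

carry_out(
  delta_pos=[
    [0, 0, -0.3],
    [0, 0, -0.63],
    [0, 0, -0.63],
    [0, 0, -0.63],
    [0.46, -0.67, -0.63],
    [0.46, -0.67, -0.63],
    [0.46, -0.67, -0.63],
    [0.46, -0.67, -0.63],
    [0.46, -0.67, -0.63],
    [0.46, -0.67, -0.63],
    [0.46, -0.67, -0.63],
    [0.46, -0.67, -0.63],
  ],
  twist=[
    [0, 0, 0],
    [0, 0, 0],
    [0, 0, 0],
    [0, 0, 0],
    [0, 0, 0.645],
    [0, 0, 0.645],
    [0, 0, 0.645],
    [0, 0, 0.645],
    [0, 0, 0.645],
    [0, 0, 0.645],
    [0, 0, 0.645],
    [0, 0, 0.645],
  ],
  hand=[0, 0, 0, 0, 0, 0, 0, 0, 0, 0, 0, 0],
)

```text
clock: 1.5
tool_pos: [0.2496, -0.2491, 0.4202]
tcp_rot: [0.0, 0.998, -0.061, -0.0]
contact_force: [-0.3, -0.2, -0.5]
width: 0.0852
gripper_force: 0.0
```

```bash
python3 - <<'E'
from h import *
s=ctrl.get_state();print(s['tool_pos'],toolyaw(s),plan([.30,.03,.42],-.122,s),plan([.40,.31,.33],-.122,s))
E
```

```text
[ 0.24958943 -0.24908066  0.4201681 ] -0.12209289038091711 (array([ 5.350e-02, -9.438e-01,  3.000e-04]), array([ 0.0004,  0.0001, -0.0001])) (array([ 0.2707, -1.9109,  0.3   ]), array([ 0.0004,  0.0001, -0.0001]))
```

carry_out(
  delta_pos=[
    [0.05, -0.95, 0],
    [0.05, -0.95, 0],
    [0.05, -0.95, 0],
    [0.05, -0.95, 0],
    [0.05, -0.95, 0],
    [0.05, -0.95, 0],
    [0.05, -0.95, 0],
  ],
  twist=[
    [0, 0, 0],
    [0, 0, 0],
    [0, 0, 0],
    [0, 0, 0],
    [0, 0, 0],
    [0, 0, 0],
    [0, 0, 0],
  ],
  hand=[0, 0, 0, 0, 0, 0, 0],
)

```text
clock: 2.2
tool_pos: [0.296, -0.0143, 0.4199]
tcp_rot: [-0.018, 0.999, -0.042, -0.0]
contact_force: [-0.4, -0.7, -0.9]
width: 0.0854
gripper_force: 0.0
```

carry_out(
  delta_pos=[
    [0.22, -0.96, 0],
    [0.22, -0.96, 0],
    [0.22, -0.96, 0],
    [0.22, -0.96, 0],
    [0.22, -0.96, 0],
    [0.22, -0.96, 0],
    [0.22, -0.96, 0.5],
    [0.22, -0.96, 0.5],
    [0.22, -0.96, 0.5],
    [0.22, -0.96, 0.5],
    [0.22, -0.96, 0.5],
    [0.22, -0.96, 0.5],
  ],
  twist=[
    [0, 0, 0],
    [0, 0, 0],
    [0, 0, 0],
    [0, 0, 0],
    [0, 0, 0],
    [0, 0, 0],
    [0, 0, 0],
    [0, 0, 0],
    [0, 0, 0],
    [0, 0, 0],
    [0, 0, 0],
    [0, 0, 0],
  ],
  hand=[0, 0, 0, 0, 0, 0, 0, 0, 0, 0, 0, 0],
)

```text
clock: 3.4
tool_pos: [0.3679, 0.0094, 0.3263]
tcp_rot: [-0.037, 0.999, -0.016, -0.0]
contact_force: [0.1, -0.2, 0.6]
width: 0.0852
gripper_force: 0.0
```

```bash
python3 - <<'E'
from h import *
s=ctrl.get_state();print(s['tool_pos'],toolyaw(s))
w=snap('wrist');save(w,'w1.png');np.savez('w1.npz',**w)
P=cloud(w);hsv=cv2.cvtColor(w['pixels'],cv2.COLOR_RGB2HSV);H,S,V=[hsv[...,i].astype(int) for i in range(3)]
for nm,m in(('blue',(H>100)&(H<130)&(S>120)),('red',((H<8)|(H>172))&(S>130))):
    v,u=np.nonzero(m);p=P[m];print(nm,len(p),u.mean(),v.mean(),np.median(p,0),np.percentile(p,3,0),np.percentile(p,97,0))
E
```

```text
[0.36788982 0.00943333 0.3262542 ] -0.03289334891121028
blue 666 100.22822822822823 133.1216216216216 [0.40363552 0.30537894 0.03679968] [ 0.37609471 -0.05007605  0.01020628] [0.43435472 0.32582122 0.36593724]
red 287 124.92334494773519 130.8432055749129 [0.40864464 0.30962887 0.06685569] [ 0.36740807 -0.10917787  0.05424925] [0.42503385 0.32158151 0.12766794]
```

View pics/w1.png

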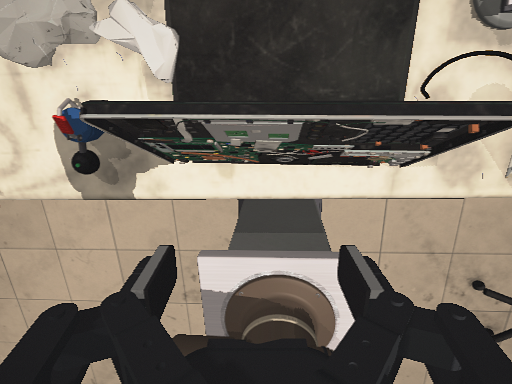

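Wrist view: the lamp is at the left, around (80,125), and the laptop is in the middle. The arm stalled in y with a slight tilt, so I check the joints.

```bash
python3 - <<'E'
from h import *
s=ctrl.get_state();print(s['q'].round(3),s['tool_pos'],s['tcp_rot'].round(4));print(plan([.37,.06,.42],-.122,s),plan([.37,.25,.42],-.122,s))
E
```

```text
[-0.034 -0.149 -0.106  1.617  0.074  3.141] [0.36776388 0.00948421 0.32491125] [-0.0371  0.9992 -0.0164 -0.0012]
(array([ 0.0008, -0.1915, -0.3036]), array([-0.0941,  0.0089,  0.1134])) (array([-0.02  , -0.8228, -0.2567]), array([-0.0941,  0.0089,  0.1134]))
```

```bash
python3 - <<'E'
from h import *
s=ctrl.get_state();print(plan([.37,.05,.42],.70,s))
E
```

```text
(array([ 0.0019, -0.1583, -0.3061]), array([-0.0918, -0.0301, -0.9327]))
```

carry_out(
  delta_pos=[
    [0, -0.05, -0.15],
    [0, -0.16, -0.306],
    [0, -0.16, -0.306],
    [0, -0.16, -0.306],
    [0, -0.16, -0.306],
    [0, -0.16, -0.306],
    [0, -0.16, -0.306],
    [0, -0.16, -0.306],
  ],
  twist=[
    [-0.092, -0.03, -0.933],
    [-0.092, -0.03, -0.933],
    [-0.092, -0.03, -0.933],
    [-0.092, -0.03, -0.933],
    [-0.092, -0.03, -0.933],
    [-0.092, -0.03, -0.933],
    [-0.092, -0.03, -0.933],
    [-0.092, -0.03, -0.933],
  ],
  hand=[0, 0, 0, 0, 0, 0, 0, 0],
)

```text
clock: 4.25
tool_pos: [0.3693, 0.0504, 0.4221]
tcp_rot: [0.0, 0.94, 0.342, 0.001]
contact_force: [0.5, 0.8, -0.1]
width: 0.0854
gripper_force: 0.0
```

```bash
python3 - <<'E'
from h import *
s=ctrl.get_state();print(s['tool_pos'],s['tcp_rot'],toolyaw(s),plan([.37,.25,.42],1.45,s))
E
```

```text
[0.36934454 0.05041132 0.422121  ] [3.47559059e-04 9.39762384e-01 3.41826652e-01 1.03934967e-03] 0.6977215057937066 (array([ 0.4291, -0.5084,  0.0071]), array([ 0.0025, -0.0014, -0.9578]))
```

carry_out(
  delta_pos=[
    [0.43, -0.51, 0],
    [0.43, -0.51, 0],
    [0.43, -0.51, 0],
    [0.43, -0.51, 0],
    [0.43, -0.51, 0],
    [0.43, -0.51, 0],
    [0.43, -0.51, 0],
    [0.43, -0.51, 0],
  ],
  twist=[
    [0, 0, -0.957],
    [0, 0, -0.957],
    [0, 0, -0.957],
    [0, 0, -0.957],
    [0, 0, -0.957],
    [0, 0, -0.957],
    [0, 0, -0.957],
    [0, 0, -0.957],
  ],
  hand=[0, 0, 0, 0, 0, 0, 0, 0],
)

```text
clock: 5.05
tool_pos: [0.3695, 0.2497, 0.4224]
tcp_rot: [0.001, 0.749, 0.662, 0.001]
contact_force: [-1.2, 0.8, -0.4]
width: 0.0853
gripper_force: 0.0
```

carry_out(
  delta_pos=[
    [0.21, 0.075, 0],
    [0.21, 0.075, 0.4],
    [0.21, 0.075, 0.5],
    [0.21, 0.075, 0.5],
    [0.21, 0.075, 0.5],
    [0.21, 0.075, 0.5],
    [0.21, 0.075, 0.5],
  ],
  twist=[
    [0, 0, -1],
    [0, 0, -1],
    [0, 0, -1],
    [0, 0, -1],
    [0, 0, -1],
    [0, 0, -1],
    [0, 0, -1],
  ],
  hand=[0, 0, 0, 0, 0, 0, 0],
)

```text
clock: 5.75
tool_pos: [0.3997, 0.3092, 0.272]
tcp_rot: [0.001, 0.439, 0.899, 0.0]
contact_force: [0.3, -0.1, -1.1]
width: 0.0855
gripper_force: 0.0
```

carry_out(
  delta_pos=[
    [0, 0, 0],
    [0, 0, 0],
    [0, 0, 0],
    [0, 0, 0],
    [0, 0, 0],
    [0, 0, 0],
    [0, 0, 0],
  ],
  twist=[
    [0, 0, -1],
    [0, 0, -1],
    [0, 0, -1],
    [0, 0, -1],
    [0, 0, -1],
    [0, 0, -1],
    [0, 0, -1],
  ],
  hand=[0, 0, 0, 0, 0, 0, 0],
)

```text
clock: 6.45
tool_pos: [0.4001, 0.31, 0.273]
tcp_rot: [0.002, 0.061, 0.998, 0.001]
contact_force: [1.3, -0.4, 0.4]
width: 0.0854
gripper_force: 0.0
```

```bash
cat > lamp.py <<'E'
from h import *
import sys
s=ctrl.get_state();print(s['tool_pos'],toolyaw(s))
w=snap('wrist');save(w,sys.argv[1]+'.png')
P=cloud(w);hsv=cv2.cvtColor(w['pixels'],cv2.COLOR_RGB2HSV);H,S,V=[hsv[...,i].astype(int) for i in range(3)]
near=(abs(P[...,0]-.4)<.1)&(abs(P[...,1]-.31)<.07)&(P[...,2]<.09)
for nm,m in(('blue',(H>100)&(H<130)&(S>100)),('bluetop',(H>100)&(H<130)&(S>100)&(abs(P[...,2]-.038)<.004)),('red',((H<8)|(H>172))&(S>130)),('dark',(V<60)&(P[...,2]>.012))):
    m=m&near; v,u=np.nonzero(m);p=P[m]
    if len(p)<5: continue
    print(nm,len(p),'px',u.mean().round(1),v.mean().round(1),'med',np.median(p,0).round(4),'lo',np.percentile(p,2,0).round(4),'hi',np.percentile(p,98,0).round(4),'rect',cv2.minAreaRect(p[:,:2].astype(np.float32)*1000))
E
python3 lamp.py w2
```

```text
[0.40011236 0.31000406 0.27295832] 3.018997006351483
blue 832 px 261.4 156.7 med [0.4007 0.3163 0.0369] lo [0.381  0.2922 0.0136] hi [0.4275 0.3412 0.0387] rect ((406.4697570800781, 317.1710510253906), (52.07901382446289, 50.43733596801758), 82.98043060302734)
bluetop 707 px 261.3 158.8 med [0.4037 0.3157 0.0371] lo [0.3833 0.292  0.0355] hi [0.4277 0.3406 0.0388] rect ((406.3895263671875, 316.1888427734375), (50.683326721191406, 49.703243255615234), 84.7737808227539)
red 313 px 261.9 169.5 med [0.4118 0.3159 0.0643] lo [0.3991 0.3072 0.0549] hi [0.4249 0.3243 0.0712] rect ((412.0686950683594, 315.37664794921875), (16.507923126220703, 27.143285751342773), 82.17860412597656)
dark 765 px 263.0 114.4 med [0.3448 0.3255 0.034 ] lo [0.3264 0.3079 0.0168] hi [0.3882 0.3428 0.0392] rect ((363.6069030761719, 322.53546142578125), (43.2149658203125, 78.3004150390625), 88.36155700683594)
```

View pics/w2.png

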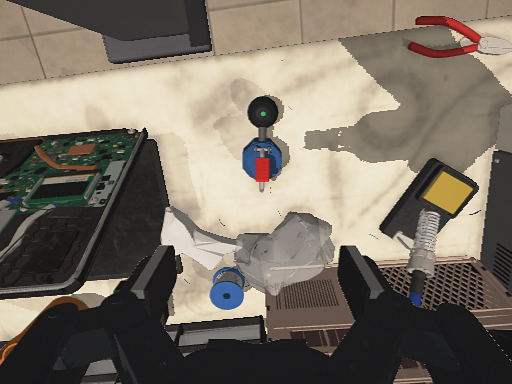

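Wrist view: the lamp is centred at (262,157), lever at (262,170), head at (263,114), well aligned with the tool. I descend partway and re-measure.

carry_out(
  delta_pos=[
    [-0.019, 0.023, 0.15],
    [-0.019, 0.023, 0.3],
    [-0.019, 0.023, 0.45],
    [-0.019, 0.023, 0.56],
    [-0.019, 0.023, 0.56],
    [-0.019, 0.023, 0.56],
  ],
  twist=[
    [0, 0, 0.01],
    [0, 0, 0.01],
    [0, 0, 0.01],
    [0, 0, 0.01],
    [0, 0, 0.01],
    [0, 0, 0.01],
  ],
  hand=[0, 0, 0, 0, 0, 0],
)

```text
clock: 7.1
tool_pos: [0.4066, 0.3165, 0.105]
tcp_rot: [0.001, 0.064, 0.998, -0.0]
contact_force: [0.5, -0.2, 0.8]
width: 0.0856
gripper_force: 0.0
```

```bash
python3 lamp.py w3; python3 -c "
from h import *
print(plan([.4065,.3163,.010],3.012))"
```

```text
[0.40662325 0.31654183 0.10497562] 3.0131663652850897
blue 2527 px 257.0 195.6 med [0.3999 0.3206 0.0369] lo [0.3808 0.2929 0.0095] hi [0.4278 0.342  0.0383] rect ((414.6172790527344, 315.6949462890625), (52.400962829589844, 66.94005584716797), 81.98551940917969)
bluetop 2015 px 256.5 200.6 med [0.4034 0.3188 0.0371] lo [0.3831 0.2928 0.0355] hi [0.4282 0.341  0.0384] rect ((406.607421875, 317.3277587890625), (51.46437454223633, 50.01432800292969), 81.70793914794922)
red 1064 px 256.6 224.5 med [0.4114 0.3162 0.064 ] lo [0.3987 0.3077 0.0549] hi [0.425  0.3249 0.0713] rect ((432.7747497558594, 314.59930419921875), (18.25419807434082, 70.18028259277344), 83.42678833007812)
dark 2937 px 257.7 137.4 med [0.3492 0.3249 0.0348] lo [0.3272 0.3018 0.0179] hi [0.3984 0.3436 0.0447] rect ((416.16912841796875, 329.982177734375), (181.3539581298828, 61.21749496459961), 11.969807624816895)
(array([ 0.0039, -0.0039,  0.3205]), array([0.0024, 0.005 , 0.0019]))
```

carry_out(
  delta_pos=[
    [0, 0, 0.1],
    [0, 0, 0.2],
    [0, 0, 0.27],
    [0, 0, 0.315],
    [0, 0, 0.315],
    [0, 0, 0.315],
    [0, 0, 0.315],
    [0, 0, 0.315],
    [0, 0, 0.315],
    [0, 0, 0.315],
    [0, 0, 0.315],
    [0, 0, 0.315],
  ],
  twist=[
    [0, 0, 0],
    [0, 0, 0],
    [0, 0, 0],
    [0, 0, 0],
    [0, 0, 0],
    [0, 0, 0],
    [0, 0, 0],
    [0, 0, 0],
    [0, 0, 0],
    [0, 0, 0],
    [0, 0, 0],
    [0, 0, 0],
  ],
  hand=[0, 0, 0, 0, 0, 255, 255, 255, 255, 255, 255, 255],
  newtons=45,
)

```text
clock: 8.35
tool_pos: [0.4078, 0.3173, 0.0115]
tcp_rot: [0.002, 0.063, 0.998, 0.001]
contact_force: [0.5, -1.3, 5.9]
width: 0.0532
gripper_force: 47.8
```

carry_out(
  delta_pos=[
    [0, 0, -0.02],
    [0, 0, -0.05],
    [0, 0, -0.08],
    [0, 0, -0.1],
    [0, 0, -0.1],
  ],
  twist=[
    [0, 0, 0],
    [0, 0, 0],
    [0, 0, 0],
    [0, 0, 0],
    [0, 0, 0],
  ],
  hand=[255, 255, 255, 255, 255],
)

```text
clock: 8.85
tool_pos: [0.4072, 0.3172, 0.0409]
tcp_rot: [0.002, 0.063, 0.998, 0.001]
contact_force: [0.7, 0.5, -4.5]
width: 0.053
gripper_force: 48.8
```

```bash
python3 lamp.py w4;  python3 -c "
from h import *
s=ctrl.get_state();print(s['tool_pos'],s['width'],s['contact_force'],s['torque'],s['gripper_force'])"
```

```text
[0.40719155 0.3171983  0.04086341] 3.014849490310166
blue 7471 px 256.8 256.0 med [0.3969 0.3207 0.0661] lo [0.3804 0.2935 0.0343] hi [0.4258 0.3432 0.0675] rect ((382.5479736328125, 317.91485595703125), (97.74299621582031, 78.25054931640625), 27.647916793823242)
bluetop 347 px 257.6 213.3 med [0.385  0.3271 0.0382] lo [0.38   0.2948 0.0341] hi [0.399  0.3443 0.0418] rect ((388.42816162109375, 320.5522155761719), (51.55962371826172, 15.325081825256348), 81.4339828491211)
red 1162 px 256.9 296.6 med [0.4011 0.3184 0.0871] lo [0.3972 0.3098 0.0828] hi [0.4071 0.3266 0.0898] rect ((403.50555419921875, 318.122314453125), (17.646228790283203, 12.980026245117188), 81.40233612060547)
dark 10780 px 257.9 191.3 med [0.3549 0.3267 0.0648] lo [0.3267 0.2805 0.0368] hi [0.4109 0.3574 0.089 ] rect ((407.66204833984375, 351.8660888671875), (165.87448120117188, 94.6815414428711), 45.98704147338867)
[0.40688671 0.31694674 0.0401942 ] 0.05294321017336871 [-0.48342374 -0.24405889 -3.93713138] [-0.01338119 -0.02261481 -0.03097408] 48.830098521430045
```

Lamp is held (about 4 N, underside ≈ TCP z − 11.5 mm). Now I carry it up and over the laptop.

carry_out(
  delta_pos=[
    [0, 0, -0.1],
    [0, 0, -0.23],
    [0, 0, -0.37],
    [0, 0, -0.51],
    [0, 0, -0.65],
    [0, 0, -0.79],
    [0, 0, -0.92],
    [0, 0, -1],
    [0, 0, -1],
  ],
  twist=[
    [0, 0, 0],
    [0, 0, 0],
    [0, 0, 0],
    [0, 0, 0],
    [0, 0, 0],
    [0, 0, 0],
    [0, 0, 0],
    [0, 0, 0],
    [0, 0, 0],
  ],
  hand=[255, 255, 255, 255, 255, 255, 255, 255, 255],
)

```text
clock: 9.8
tool_pos: [0.4067, 0.3174, 0.3427]
tcp_rot: [0.003, 0.063, 0.998, 0.002]
contact_force: [0.9, 1.1, -3.7]
width: 0.0531
gripper_force: 50.2
```

carry_out(
  delta_pos=[
    [-0.03, -0.08, 0],
    [-0.08, -0.2, 0],
    [-0.13, -0.33, 0],
    [-0.18, -0.46, 0],
    [-0.24, -0.59, 0],
    [-0.29, -0.72, 0],
    [-0.34, -0.85, 0],
    [-0.4, -1, 0],
    [-0.4, -1, 0],
  ],
  twist=[
    [0, 0, 0],
    [0, 0, 0],
    [0, 0, 0],
    [0, 0, 0],
    [0, 0, 0],
    [0, 0, 0],
    [0, 0, 0],
    [0, 0, 0],
    [0, 0, 0],
  ],
  hand=[255, 255, 255, 255, 255, 255, 255, 255, 255],
)

```text
clock: 10.7
tool_pos: [0.4875, -0.001, 0.3369]
tcp_rot: [-0.0, 0.067, 0.998, -0.001]
contact_force: [0.5, -0.2, -4.0]
width: 0.0529
gripper_force: 50.3
```

carry_out(
  delta_pos=[
    [-0.03, -0.08, 0],
    [-0.08, -0.2, 0],
    [-0.13, -0.33, 0],
    [-0.18, -0.46, 0],
    [-0.24, -0.59, 0],
    [-0.29, -0.72, 0],
    [-0.34, -0.85, 0],
    [-0.38, -0.95, 0],
    [-0.4, -1, 0],
    [-0.4, -1, 0],
  ],
  twist=[
    [0, 0, 0],
    [0, 0, 0],
    [0, 0, 0],
    [0, 0, 0],
    [0, 0, 0],
    [0, 0, 0],
    [0, 0, 0],
    [0, 0, 0],
    [0, 0, 0],
    [0, 0, 0],
  ],
  hand=[255, 255, 255, 255, 255, 255, 255, 255, 255, 255],
)

```text
clock: 11.7
tool_pos: [0.5684, -0.3108, 0.3361]
tcp_rot: [-0.001, 0.065, 0.998, 0.001]
contact_force: [-0.3, 0.2, -4.5]
width: 0.0531
gripper_force: 50.4
```

```bash
python3 -c "
from h import *
s=ctrl.get_state();print(s['tool_pos'],s['width'],s['contact_force'],toolyaw(s),s['q'].round(2))
print(plan([.57,-.307,.17],3.0148,s))
a=snap('side');b=snap('wrist')
cv2.imwrite('pics/p5.png',cv2.resize(np.hstack([a['pixels'],b['pixels']])[:,:,::-1],(800,300),interpolation=cv2.INTER_AREA))"
```

```text
[ 0.56843526 -0.31079574  0.33607059] 0.05309617086391003 [-0.33999292  0.24188733 -4.54199192] 3.0124286380892986 [-0.5   0.42  0.58  1.73  0.   -0.37]
(array([-0.0048,  0.0123,  0.5536]), array([ 0.0021, -0.0029, -0.003 ]))
```

View pics/p5.png

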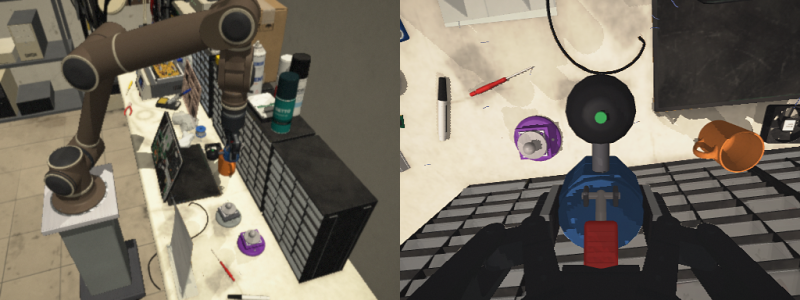

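The side view shows the arm high, clear of the laptop and panel. In the wrist view the lamp hides the grey stand, with the purple one at (538,140). I move aside and look at the ball from two close places.

```bash
python3 -c "
from h import *
print(plan([.57,-.42,.20],3.0148))"
```

```text
(array([-0.0538, -0.3685,  0.4585]), array([ 0.0024, -0.001 , -0.0004]))
```

carry_out(
  delta_pos=[
    [-0.02, -0.12, 0.1],
    [-0.04, -0.25, 0.25],
    [-0.05, -0.37, 0.37],
    [-0.05, -0.37, 0.45],
    [-0.05, -0.37, 0.45],
    [-0.05, -0.37, 0.45],
  ],
  twist=[
    [0, 0, 0],
    [0, 0, 0],
    [0, 0, 0],
    [0, 0, 0],
    [0, 0, 0],
    [0, 0, 0],
  ],
  hand=[255, 255, 255, 255, 255, 255],
)

```text
clock: 12.4
tool_pos: [0.569, -0.4192, 0.2052]
tcp_rot: [0.0, 0.063, 0.998, 0.001]
contact_force: [-0.1, -0.2, -4.6]
width: 0.0528
gripper_force: 50.3
```

```bash
cat > ball.py <<'E'
from h import *
import sys
w=snap('wrist');np.savez(sys.argv[1]+'.npz',**w)
s=ctrl.get_state();print(s['tool_pos'],toolyaw(s))
P=cloud(w);x,y,z=P[...,0],P[...,1],P[...,2]
near=(abs(x-.57)<.06)&(abs(y+.307)<.06)
for n,lo,hi in(('seat',.046,.054),('ball',.062,.09)):
    m=near&(z>lo)&(z<hi);p=P[m];v,u=np.nonzero(m)
    if len(p)<10: print(n,len(p));continue
    if n=='seat':
        h=cv2.convexHull(p[:,:2].astype(np.float32)*1000);e=cv2.fitEllipse(h);print(n,len(p),'z',np.median(p[:,2]),'ell',e,'med',np.median(p,0),'circ',cv2.minEnclosingCircle(h))
    else:
        A=np.c_[2*p,np.ones(len(p))];b=(p**2).sum(1)
        # sphere of known radius 12 mm
        from scipy.optimize import least_squares
        f=least_squares(lambda c:np.linalg.norm(p-c,axis=1)-.012,np.r_[np.median(p[:,:2],0),.067],loss='soft_l1',f_scale=.002)
        print(n,len(p),f.x.round(4),'top',np.percentile(z[m],95),'px',u.mean(),v.mean(),u.min(),u.max(),v.min(),v.max())
        c=[int(u.mean()),int(v.mean())]
        save(w,sys.argv[1]+'.png',(max(c[0]-50,0),max(c[1]-50,0),c[0]+50,c[1]+50),5)
E
python3 ball.py b1; python3 -c "
from h import *
print(plan([.50,-.40,.20],3.0148))"
```

```text
[ 0.5698337  -0.41952676  0.2071387 ] 3.016217127574883
seat 1907 z 0.049059236519085815 ell ((572.7496337890625, -307.4212341308594), (58.88072204589844, 60.30184555053711), 144.8984832763672) med [ 0.56722228 -0.31185085  0.04905924] circ ((572.7488403320312, -306.74822998046875), 30.71821403503418)
ball 460 [ 0.5729 -0.3073  0.066 ] top 0.07787264133874355 px 365.8804347826087 168.1 354 378 157 179
(array([0.2392, 0.0355, 0.0229]), array([-0.0003,  0.0049,  0.0018]))
```

carry_out(
  delta_pos=[
    [0.1, 0.02, 0],
    [0.2, 0.03, 0],
    [0.24, 0.035, 0.02],
    [0.24, 0.035, 0.02],
  ],
  twist=[
    [0, 0, 0],
    [0, 0, 0],
    [0, 0, 0],
    [0, 0, 0],
  ],
  hand=[255, 255, 255, 255],
)

```text
clock: 12.85
tool_pos: [0.4989, -0.4003, 0.2026]
tcp_rot: [0.003, 0.063, 0.998, -0.001]
contact_force: [0.4, 0.2, -4.0]
width: 0.0526
gripper_force: 50.3
```

```bash
python3 ball.py b2; python3 -c "
from h import *
a,b=[dict(np.load(f+'.npz')) for f in('b1','b2')]
w=b
P=cloud(b);hsv=cv2.cvtColor(w['pixels'],cv2.COLOR_RGB2HSV);H,S=hsv[...,0].astype(int),hsv[...,1]
s=ctrl.get_state();
q=s['tcp_rot'];A=R.from_quat(np.r_[q[1:],q[0]])
m=(H>100)&(H<130)&(S>100);T=A.inv().apply(P[m]-s['tool_pos'])
m=(abs(T[:,0])<.06)&(abs(T[:,1])<.05)&(abs(T[:,2]+.026)<.008)
T=T[m]*1000;print('coupler top in tool',len(T),np.percentile(T,2,0),np.percentile(T,98,0),np.median(T,0))
print(plan([.573,-.3073,.20],3.0148))"
```

```text
[ 0.49986724 -0.40070023  0.20229734] 3.0157598535480497
seat 1541 z 0.04904509634939289 ell ((572.5751342773438, -307.5920715332031), (59.17343521118164, 60.074344635009766), 103.7527847290039) med [ 0.56633171 -0.31164962  0.0490451 ] circ ((572.5935668945312, -307.8059387207031), 30.223770141601562)
ball 397 [ 0.5729 -0.3073  0.066 ] top 0.0779017521361729 px 349.86649874055416 232.18387909319898 339 361 222 243
coupler top in tool 6016 [-18.04864174 -23.90757249 -26.96093368] [ 26.66555374  25.43264881 -19.06117361] [  7.32892103   0.87858551 -25.72776622]
(array([-0.2027,  0.3395,  0.0083]), array([-0.0026,  0.0082,  0.0012]))
```

carry_out(
  delta_pos=[
    [-0.05, 0.09, 0],
    [-0.11, 0.18, 0],
    [-0.16, 0.27, 0],
    [-0.2, 0.33, 0],
    [-0.204, 0.337, 0.1],
    [-0.204, 0.337, 0.22],
    [-0.204, 0.337, 0.32],
    [-0.204, 0.337, 0.32],
    [-0.204, 0.337, 0.32],
  ],
  twist=[
    [0, 0, 0],
    [0, 0, 0],
    [0, 0, 0],
    [0, 0, 0],
    [0, 0, 0],
    [0, 0, 0],
    [0, 0, 0],
    [0, 0, 0],
    [0, 0, 0],
  ],
  hand=[255, 255, 255, 255, 255, 255, 255, 255, 255],
)

```text
clock: 13.8
tool_pos: [0.574, -0.3085, 0.1043]
tcp_rot: [0.002, 0.063, 0.998, -0.0]
contact_force: [-0.1, -0.6, -4.0]
width: 0.0531
gripper_force: 50.3
```

```bash
cat > st.py <<'E'
from h import *
F=[];s=ctrl.get_state()
print('t',s['clock'],s['tool_pos'].round(4),'F',s['contact_force'].round(2),'T',s['torque'].round(3),s['width'])
q=s['tcp_rot'];A=R.from_quat(np.r_[q[1:],q[0]]);print('Ftool',A.inv().apply(s['contact_force']).round(2),'tilt',A.as_matrix()[:,2].round(4))
E
python3 st.py; python3 -c "
from h import *
print(plan([.5733,-.3082,.086],3.0148))
a=snap('side');u,v=proj(a,[.573,-.307,.08]).astype(int);save(a,'s6.png',(u-45,v-45,u+45,v+35),7)"
```

```text
t 13.8 [ 0.574  -0.3085  0.1043] F [-0.09 -0.63 -3.97] T [ 0.025 -0.06  -0.003] 0.053122952248398914
Ftool [ 0.02 -0.64  3.97] tilt [ 3.1e-03 -4.0e-04 -1.0e+00]
(array([0.0027, 0.0007, 0.0611]), array([-0.    ,  0.004 ,  0.0012]))
```

View pics/s6.png

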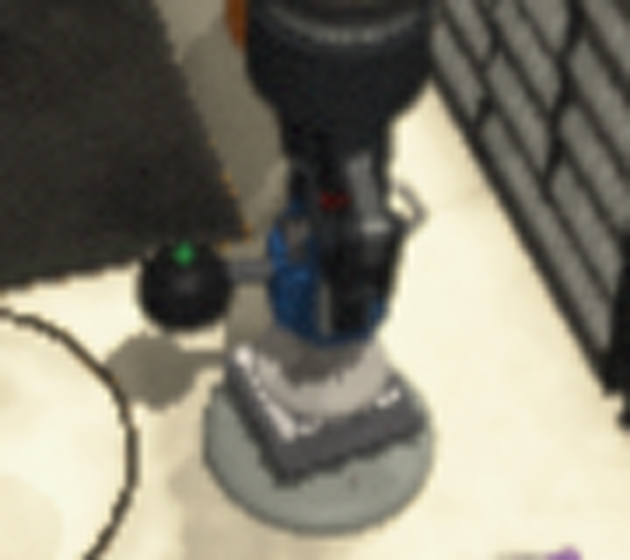

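Side view: the coupler (330,335) sits centred over the seat (325,370). I descend to just before any possible funnel contact.

carry_out(
  delta_pos=[
    [0.002, 0, 0.03],
    [0.002, 0, 0.06],
    [0.002, 0, 0.085],
    [0.002, 0, 0.1],
    [0.002, 0, 0.1],
    [0.002, 0, 0.1],
  ],
  twist=[
    [0, 0, 0],
    [0, 0, 0],
    [0, 0, 0],
    [0, 0, 0],
    [0, 0, 0],
    [0, 0, 0],
  ],
  hand=[255, 255, 255, 255, 255, 255],
)

```text
clock: 14.45
tool_pos: [0.5723, -0.3087, 0.073]
tcp_rot: [0.001, 0.063, 0.998, 0.0]
contact_force: [0.0, -0.2, -5.0]
width: 0.0529
gripper_force: 50.4
```

```bash
python3 st.py
```

```text
t 14.45 [ 0.5723 -0.3087  0.073 ] F [ 0.01 -0.16 -4.97] T [-0.042 -0.094  0.052] 0.052948383185852585
Ftool [-0.02 -0.16  4.97] tilt [ 0.002  0.    -1.   ]
```

Down in 3 mm steps, watching the force.

carry_out(
  delta_pos=[
    [0, 0, 0.004],
    [0, 0, 0.007],
    [0, 0, 0.01],
    [0, 0, 0.01],
    [0, 0, 0.01],
  ],
  twist=[
    [0, 0, 0],
    [0, 0, 0],
    [0, 0, 0],
    [0, 0, 0],
    [0, 0, 0],
  ],
  hand=[255, 255, 255, 255, 255],
)

```text
clock: 14.95
tool_pos: [0.5724, -0.3087, 0.0701]
tcp_rot: [0.001, 0.063, 0.998, 0.0]
contact_force: [0.3, 0.5, -4.2]
width: 0.0529
gripper_force: 50.4
```

carry_out(
  delta_pos=[
    [0, 0, 0.003],
    [0, 0, 0.007],
    [0, 0, 0.01],
    [0, 0, 0.01],
    [0, 0, 0.01],
  ],
  twist=[
    [0, 0, 0],
    [0, 0, 0],
    [0, 0, 0],
    [0, 0, 0],
    [0, 0, 0],
  ],
  hand=[255, 255, 255, 255, 255],
)

```text
clock: 15.45
tool_pos: [0.5723, -0.3087, 0.067]
tcp_rot: [0.001, 0.063, 0.998, 0.0]
contact_force: [0.8, -0.3, -4.9]
width: 0.0531
gripper_force: 50.4
```

```bash
python3 st.py
```

```text
t 15.45 [ 0.5723 -0.3087  0.067 ] F [ 0.81 -0.3  -4.94] T [ 0.042  0.01  -0.036] 0.05306545077954447
Ftool [-0.83 -0.19  4.94] tilt [ 2.1e-03 -1.0e-04 -1.0e+00]
```

carry_out(
  delta_pos=[
    [0, 0, 0.003],
    [0, 0, 0.006],
    [0, 0, 0.006],
    [0, 0, 0.006],
  ],
  twist=[
    [0, 0, 0],
    [0, 0, 0],
    [0, 0, 0],
    [0, 0, 0],
  ],
  hand=[255, 255, 255, 255],
)

```text
clock: 15.85
tool_pos: [0.5724, -0.3087, 0.0652]
tcp_rot: [0.001, 0.063, 0.998, 0.0]
contact_force: [0.3, -0.8, -5.1]
width: 0.053
gripper_force: 50.4
```

carry_out(
  delta_pos=[
    [0, 0, 0.002],
    [0, 0, 0.005],
    [0, 0, 0.005],
    [0, 0, 0.005],
  ],
  twist=[
    [0, 0, 0],
    [0, 0, 0],
    [0, 0, 0],
    [0, 0, 0],
  ],
  hand=[255, 255, 255, 255],
)

```text
clock: 16.25
tool_pos: [0.5723, -0.3087, 0.0637]
tcp_rot: [0.001, 0.063, 0.998, 0.0]
contact_force: [0.3, 0.1, -4.3]
width: 0.0528
gripper_force: 50.4
```

```bash
python3 st.py
```

```text
t 16.25 [ 0.5723 -0.3087  0.0637] F [ 0.27  0.14 -4.27] T [ 0.083 -0.032 -0.058] 0.05284361100136131
Ftool [-0.24  0.17  4.27] tilt [ 2.1e-03 -1.0e-04 -1.0e+00]
```

carry_out(
  delta_pos=[
    [0, 0, 0.002],
    [0, 0, 0.004],
    [0, 0, 0.004],
    [0, 0, 0.004],
  ],
  twist=[
    [0, 0, 0],
    [0, 0, 0],
    [0, 0, 0],
    [0, 0, 0],
  ],
  hand=[255, 255, 255, 255],
)

```text
clock: 16.65
tool_pos: [0.5723, -0.3087, 0.0625]
tcp_rot: [0.001, 0.063, 0.998, 0.0]
contact_force: [0.8, 0.6, -4.3]
width: 0.0529
gripper_force: 50.4
```

carry_out(
  delta_pos=[
    [0, 0, 0.002],
    [0, 0, 0.004],
    [0, 0, 0.004],
    [0, 0, 0.004],
  ],
  twist=[
    [0, 0, 0],
    [0, 0, 0],
    [0, 0, 0],
    [0, 0, 0],
  ],
  hand=[255, 255, 255, 255],
)

```text
clock: 17.05
tool_pos: [0.5724, -0.3087, 0.0614]
tcp_rot: [0.001, 0.063, 0.998, 0.0]
contact_force: [-0.1, 0.2, -4.8]
width: 0.0528
gripper_force: 50.4
```

```bash
python3 st.py
```

```text
t 17.05 [ 0.5724 -0.3087  0.0614] F [-0.11  0.22 -4.79] T [ 0.111  0.009 -0.002] 0.052804686613806474
Ftool [0.15 0.21 4.79] tilt [ 2.3e-03 -1.0e-04 -1.0e+00]
```

carry_out(
  delta_pos=[
    [0, 0, 0.002],
    [0, 0, 0.003],
    [0, 0, 0.003],
    [0, 0, 0.003],
  ],
  twist=[
    [0, 0, 0],
    [0, 0, 0],
    [0, 0, 0],
    [0, 0, 0],
  ],
  hand=[255, 255, 255, 255],
)

```text
clock: 17.45
tool_pos: [0.5724, -0.3087, 0.0607]
tcp_rot: [0.001, 0.063, 0.998, 0.0]
contact_force: [-0.7, 1.5, -1.2]
width: 0.0529
gripper_force: 50.8
```

carry_out(
  delta_pos=[
    [0, 0, 0.002],
    [0, 0, 0.003],
    [0, 0, 0.003],
    [0, 0, 0.003],
  ],
  twist=[
    [0, 0, 0],
    [0, 0, 0],
    [0, 0, 0],
    [0, 0, 0],
  ],
  hand=[255, 255, 255, 255],
)

```text
clock: 17.85
tool_pos: [0.5724, -0.3087, 0.0599]
tcp_rot: [0.001, 0.063, 0.998, -0.0]
contact_force: [-2.5, 1.8, 2.1]
width: 0.0528
gripper_force: 51.1
```

```bash
python3 st.py
```

```text
t 17.85 [ 0.5724 -0.3087  0.0599] F [-2.45  1.83  2.06] T [ 0.435  0.423 -0.042] 0.0527827728686245
Ftool [ 2.66  1.51 -2.06] tilt [ 2.6e-03 -2.0e-04 -1.0e+00]
```

Contact starts exactly at the expected seat height, with about 6.7 N down and a 3 N side force. I give way to the side force.

carry_out(
  delta_pos=[
    [0.001, 0.0005, 0],
    [0.002, 0.001, 0],
    [0.002, 0.001, 0],
    [0.002, 0.001, 0],
  ],
  twist=[
    [0, 0, 0],
    [0, 0, 0],
    [0, 0, 0],
    [0, 0, 0],
  ],
  hand=[255, 255, 255, 255],
)

```text
clock: 18.25
tool_pos: [0.5724, -0.3087, 0.0598]
tcp_rot: [0.002, 0.063, 0.998, -0.0]
contact_force: [1.6, -0.3, 1.0]
width: 0.0527
gripper_force: 51.1
```

```bash
python3 st.py
```

```text
t 18.25 [ 0.5724 -0.3087  0.0598] F [ 1.61 -0.32  1.04] T [ 0.033 -0.205 -0.035] 0.052672245550965176
Ftool [-1.64 -0.12 -1.04] tilt [ 3.3e-03 -8.0e-04 -1.0e+00]
```

```bash
python3 -c "
from h import *
a=snap('side');u,v=proj(a,[.573,-.307,.08]).astype(int);save(a,'s7.png',(u-45,v-45,u+45,v+35),7)"
```

```text
(no output)
```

View pics/s7.png

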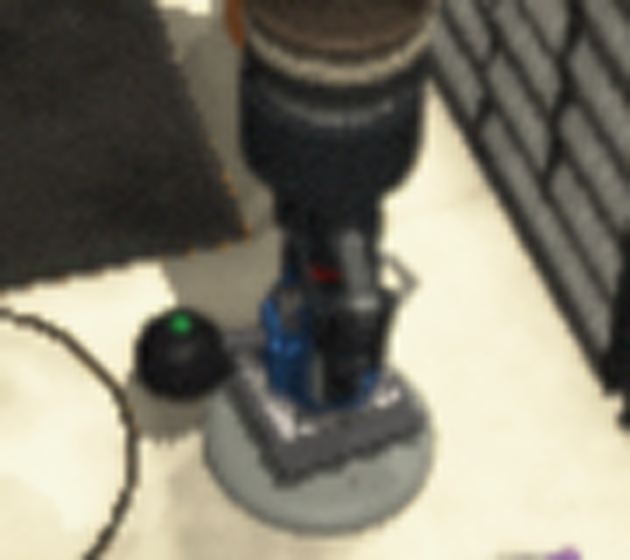

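Side view: the coupler rim sits on the seat (330,400), with no gap visible and the claw at (400,275) still raised. Release, rise, and check the lamp freely.

carry_out(
  delta_pos=[
    [0, 0, 0],
    [0, 0, 0],
    [0, 0, 0],
    [0, 0, 0],
    [0, 0, 0],
    [0, 0, 0],
    [0, 0, 0],
    [0, 0, -0.03],
    [0, 0, -0.1],
    [0, 0, -0.2],
    [0, 0, -0.3],
    [0, 0, -0.4],
    [0, 0, -0.4],
    [0, 0, -0.4],
  ],
  twist=[
    [0, 0, 0],
    [0, 0, 0],
    [0, 0, 0],
    [0, 0, 0],
    [0, 0, 0],
    [0, 0, 0],
    [0, 0, 0],
    [0, 0, 0],
    [0, 0, 0],
    [0, 0, 0],
    [0, 0, 0],
    [0, 0, 0],
    [0, 0, 0],
    [0, 0, 0],
  ],
  hand=[0, 0, 0, 0, 0, 0, 0, 0, 0, 0, 0, 0, 0, 0],
)

```text
clock: 19.7
tool_pos: [0.572, -0.3086, 0.1808]
tcp_rot: [0.002, 0.063, 0.998, -0.0]
contact_force: [0.6, -0.2, -0.1]
width: 0.0854
gripper_force: 0.0
```

```bash
cat > seat.py <<'E'
from h import *
w=snap('wrist');s=ctrl.get_state();print(s['tool_pos'],toolyaw(s),s['width'],s['contact_force'])
P=cloud(w);hsv=cv2.cvtColor(w['pixels'],cv2.COLOR_RGB2HSV);H,S,V=[hsv[...,i].astype(int) for i in range(3)]
near=(abs(P[...,0]-.573)<.05)&(abs(P[...,1]+.307)<.045)&(P[...,2]>.02)&(P[...,2]<.14)
for nm,m in(('blue',(H>100)&(H<130)&(S>100)&(P[...,2]>.078)),('red',((H<8)|(H>172))&(S>130))):
    p=P[m&near]*1000
    if len(p)>5: print(nm,len(p),np.median(p,0).round(1),np.percentile(p,2,0).round(1),np.percentile(p,98,0).round(1),cv2.minAreaRect(p[:,:2].astype(np.float32)))
    if nm=='blue':
        c=np.c_[p[:,:2],np.ones(len(p))];f=np.linalg.lstsq(c[abs(p[:,2]-np.median(p[:,2]))<3],p[abs(p[:,2]-np.median(p[:,2]))<3][:,2],rcond=None)[0];print('top plane slope',f[:2].round(4))
save(w,__import__('sys').argv[1]+'.png')
E
python3 seat.py w8
```

```text
[ 0.5714274  -0.30828829  0.17938963] 3.0147975718834235 0.08527983378112931 [-0.51218377  0.14917446 -0.41402773]
blue 1808 [ 566.8 -307.1   85.9] [ 546.8 -333.2   79.3] [ 592.  -283.3   87.2] ((570.6782836914062, -308.2693786621094), (52.98002243041992, 49.29346466064453), 84.05493927001953)
top plane slope [ 0.0059 -0.0004]
red 827 [ 576.1 -308.6  113. ] [ 563.1 -317.5  103.9] [ 588.7 -300.   120.3] ((576.02783203125, -308.886962890625), (16.817363739013672, 27.23261833190918), 82.09486389160156)
```

View pics/w8.png

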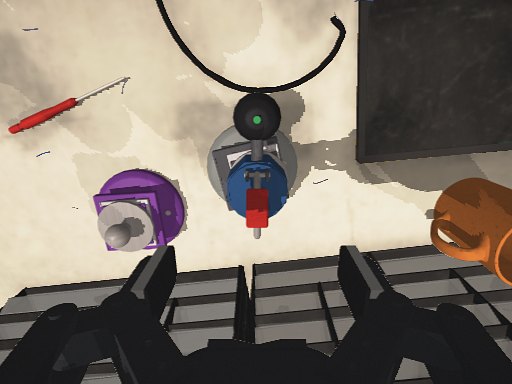

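Wrist view: the lamp is on the grey stand at (257,190), level, top at 86–87 mm so its rim is at about 49 mm (seated), lever at (257,208) still raised. Close the fingers and go above the pad.

```bash
python3 -c "
from h import *
print(plan([.583,-.3097,.130],3.0148))"
```

```text
(array([-0.0385,  0.0002,  0.1647]), array([ 0.0002,  0.0027, -0.    ]))
```

carry_out(
  delta_pos=[
    [-0.038, 0, 0],
    [-0.038, 0, 0],
    [-0.038, 0, 0],
    [-0.038, 0, 0],
    [-0.038, 0, 0],
    [-0.038, 0, 0],
    [-0.038, 0, 0.06],
    [-0.038, 0, 0.12],
    [-0.038, 0, 0.16],
    [-0.038, 0, 0.16],
    [-0.038, 0, 0.16],
  ],
  twist=[
    [0, 0, 0],
    [0, 0, 0],
    [0, 0, 0],
    [0, 0, 0],
    [0, 0, 0],
    [0, 0, 0],
    [0, 0, 0],
    [0, 0, 0],
    [0, 0, 0],
    [0, 0, 0],
    [0, 0, 0],
  ],
  hand=[255, 255, 255, 255, 255, 255, 255, 255, 255, 255, 255],
  newtons=30,
)

```text
clock: 20.85
tool_pos: [0.5829, -0.3098, 0.1319]
tcp_rot: [0.001, 0.063, 0.998, 0.0]
contact_force: [0.5, 0.1, 0.4]
width: 0.0001
gripper_force: 0.0
```

```bash
python3 st.py
```

```text
t 20.85 [ 0.5829 -0.3098  0.1319] F [0.46 0.09 0.44] T [-0.057 -0.057  0.059] 0.00011856947622510919
Ftool [-0.45  0.15 -0.43] tilt [ 2.1e-03 -1.0e-04 -1.0e+00]
```

Press down slowly (2 mm/row) to about TCP z 0.112, then onward.

carry_out(
  delta_pos=[
    [0, 0, 0.01],
    [0, 0, 0.02],
    [0, 0, 0.027],
    [0, 0, 0.034],
    [0, 0, 0.041],
    [0, 0, 0.048],
    [0, 0, 0.055],
    [0, 0, 0.062],
    [0, 0, 0.068],
    [0, 0, 0.068],
  ],
  twist=[
    [0, 0, 0],
    [0, 0, 0],
    [0, 0, 0],
    [0, 0, 0],
    [0, 0, 0],
    [0, 0, 0],
    [0, 0, 0],
    [0, 0, 0],
    [0, 0, 0],
    [0, 0, 0],
  ],
  hand=[255, 255, 255, 255, 255, 255, 255, 255, 255, 255],
)

```text
clock: 21.85
tool_pos: [0.5852, -0.3103, 0.1132]
tcp_rot: [0.004, 0.063, 0.998, -0.001]
contact_force: [0.4, -0.9, 5.1]
width: -0.0003
gripper_force: 1.5
```

```bash
python3 st.py
```

```text
t 21.85 [ 0.5852 -0.3103  0.1132] F [ 0.39 -0.93  5.05] T [-0.023 -0.201  0.039] -0.000316789731551161
Ftool [-0.54 -0.88 -5.05] tilt [ 0.0075 -0.0021 -1.    ]
```

carry_out(
  delta_pos=[
    [0, 0, 0.007],
    [0, 0, 0.014],
    [0, 0, 0.021],
    [0, 0, 0.028],
    [0, 0, 0.035],
    [0, 0, 0.042],
    [0, 0, 0.042],
  ],
  twist=[
    [0, 0, 0],
    [0, 0, 0],
    [0, 0, 0],
    [0, 0, 0],
    [0, 0, 0],
    [0, 0, 0],
    [0, 0, 0],
  ],
  hand=[255, 255, 255, 255, 255, 255, 255],
)

```text
clock: 22.55
tool_pos: [0.5844, -0.3102, 0.0996]
tcp_rot: [0.003, 0.063, 0.998, -0.0]
contact_force: [2.8, -1.0, 4.4]
width: -0.0001
gripper_force: 2.1
```

```bash
python3 st.py
```

```text
t 22.55 [ 0.5844 -0.3102  0.0996] F [ 2.81 -0.96  4.41] T [-0.128 -0.625  0.011] -0.00010515246530533598
Ftool [-2.93 -0.6  -4.4 ] tilt [ 0.0054 -0.0013 -1.    ]
```

carry_out(
  delta_pos=[
    [0, 0, 0.005],
    [0, 0, 0.01],
    [0, 0, 0.01],
  ],
  twist=[
    [0, 0, 0],
    [0, 0, 0],
    [0, 0, 0],
  ],
  hand=[255, 255, 255],
)

```text
clock: 22.85
tool_pos: [0.5845, -0.3103, 0.0968]
tcp_rot: [0.003, 0.063, 0.998, -0.001]
contact_force: [3.3, -0.8, 5.8]
width: 0.0001
gripper_force: 3.2
```

```bash
python3 st.py
```

```text
t 22.85 [ 0.5845 -0.3103  0.0968] F [ 3.33 -0.84  5.78] T [-0.008 -0.838 -0.068] 8.7148195832784e-05
Ftool [-3.44 -0.41 -5.76] tilt [ 0.0058 -0.0014 -1.    ]
```

carry_out(
  delta_pos=[
    [0, 0, 0.002],
    [0, 0, 0.004],
    [0, 0, 0.005],
    [0, 0, 0.005],
  ],
  twist=[
    [0, 0, 0],
    [0, 0, 0],
    [0, 0, 0],
    [0, 0, 0],
  ],
  hand=[255, 255, 255, 255],
)

```text
clock: 23.25
tool_pos: [0.5846, -0.3103, 0.0961]
tcp_rot: [0.003, 0.063, 0.998, -0.001]
contact_force: [2.8, -0.1, 9.3]
width: -0.0002
gripper_force: 4.6
```

```bash
python3 st.py
```

```text
t 23.25 [ 0.5846 -0.3103  0.0961] F [ 2.78 -0.13  9.29] T [ 0.019 -0.634  0.027] -0.0001721040588384356
Ftool [-2.83  0.21 -9.27] tilt [ 0.0064 -0.0017 -1.    ]
```

carry_out(
  delta_pos=[
    [0, 0, 0.002],
    [0, 0, 0.003],
    [0, 0, 0.004],
    [0, 0, 0.004],
  ],
  twist=[
    [0, 0, 0],
    [0, 0, 0],
    [0, 0, 0],
    [0, 0, 0],
  ],
  hand=[255, 255, 255, 255],
)

```text
clock: 23.65
tool_pos: [0.5847, -0.3103, 0.0954]
tcp_rot: [0.003, 0.063, 0.998, -0.001]
contact_force: [2.5, 0.0, 11.4]
width: -0.0005
gripper_force: 5.8
```

carry_out(
  delta_pos=[
    [0, 0, -0.01],
    [0, 0, -0.03],
    [0, 0, -0.1],
    [0, 0, -0.2],
    [0, 0, -0.3],
    [0, 0, -0.3],
    [0, 0, -0.3],
  ],
  twist=[
    [0, 0, 0],
    [0, 0, 0],
    [0, 0, 0],
    [0, 0, 0],
    [0, 0, 0],
    [0, 0, 0],
    [0, 0, 0],
  ],
  hand=[255, 255, 255, 255, 255, 255, 255],
)

```text
clock: 24.35
tool_pos: [0.5826, -0.3098, 0.1829]
tcp_rot: [0.001, 0.063, 0.998, -0.0]
contact_force: [-0.8, 0.8, -0.7]
width: 0.0003
gripper_force: 0.0
```

```bash
python3 seat.py w9
```

```text
[ 0.58218094 -0.30955693  0.18179552] 3.014662545491971 3.868132155800729e-05 [-1.03932116 -0.21804795 -0.37711375]
blue 1936 [ 567.8 -306.4   85.9] [ 547.  -333.1   79.5] [ 592.6 -283.5   87.4] ((570.893798828125, -308.3380432128906), (53.13521957397461, 49.88007736206055), 82.21808624267578)
top plane slope [0.0069 0.0001]
red 704 [ 583.2 -309.6   97.5] [ 569.2 -318.6   93.7] [ 599.1 -300.6   99.2] ((584.317626953125, -309.5146484375), (18.060121536254883, 30.96637535095215), 83.45227813720703)
```

View pics/w9.png

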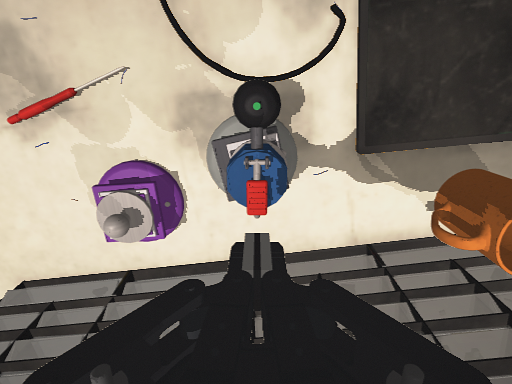

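Wrist view: the pad (257,197) lies flat. Its centre is at 98.5 mm with the known 1 mm bias corrected, and 12 mm past the lamp origin, just as a closed lever should be. The lamp is unmoved, so I hand in.

```bash
python3 -c "
from plant import ctrl
print(ctrl.job_done())"
```

```text
the job is handed in; nothing more can be done
None
```

The lamp head is seated on the grey stand's ball and let go, with the red latch lever pressed flat. I handed the job in at about 24 s of robot time; contact readings stayed near 7 N during seating and 11.4 N on the lever.

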